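# Change over the dosing bottles of a bench bioreactor

### The arm

A 6-joint arm with a two-finger parallel gripper is mounted at the origin on the work surface. World frame = base frame: x ahead of the robot, y to its left, z up, the work surface at z = 0. Lengths are in m, angles in rad, forces in N, time in s.
With the tool pointing down it reaches from about 0.3 to 0.95 m from the base axis. Payload 3.1 kg.
Tool frame: the origin (TCP) lies between the finger pads; the fingertips stand 11 mm ahead of it and the grasp point (between the pads) lies 8 mm behind it; y points along the fingers, x is the direction in which the jaws open and shut, and the axes are right-handed (so a half turn about y gives the same grasp; the last joint's range is limited). The gripper opens to 85 mm and grips with 20 to 120 N. Pads are 22 mm wide; open, the fingers measure 114 mm over their backs; the gripper's body (76 mm by 85 mm) begins 54 mm behind the grasp point. The pads swing forward as they close: fully open they stand 13 mm farther back than shut.
Start: joints at [-1.29, 0.308, 1.634, -0, 1.2, -0.07], TCP at [0.215, -0.587, 0.242] pointing down, gripper open.
Joint ranges: [-3.06, 3.06], [-0.79, 1.96], [0.05, 2.63], [-1.19, 4.34], [0.05, 2.64], [-2.94, 2.94]. Speed limits (rad/s): [2.79, 2.79, 3.14, 3.14, 3.14, 3.14].

### API

Orientations are given as a rotation vector (axis times angle).
In Python, from bench import env, vision, job gives the robot as it stands. The module is installed in compiled form; this text tells all that it offers.
- The arm moves only by the tool apply_moves, never from a script. Its argument "moves" is text: rows parted by semicolons, each of 5 numbers parted by spaces: the shift along the tool's x, y, z in mm, then the turn about the tool's y in rad, then the finger opening in mm, from 0 to 85.4. A call has 1 to 5 rows; each row shifts and turns the commanded pose from where the row before left it, along the tool's axes as they then stand; what a row does not reach is not made up. A row lasts 1/8 s, in which the tool goes at most 62.5 mm and 10.7 degrees, less where a joint would pass 70% of its speed; a pose out of reach is approached as far as the arm can. A call is refused whole if a number of a shift passes 62.5 or a number of a turn 0.188, either way. A call with a gripper value outside its range is refused whole. The fingers move at their own pace and stop on an object; "newtons" is the grip in N (left out, the last holds). Time passes only in rows, so rows that do not move let the fingers close. It gives the time, the measured TCP pose, the force and the opening at its end, in the units of the state.
- env.read_state(): the state, without advancing time (a new reading comes with each control period).
- vision.read_camera(name): name is "scene" or "top" or "wrist"; returns a dict with "pixels" (420x560x3 uint8, red, green, blue), "z_map" (420x560 float32, m along the optical axis (not along the pixel's ray), 0 where there is no reading), "camera_matrix" (3x3 intrinsics, pixels), "rvec" (rotation vector, rad) and "tvec" (3), from world to camera coordinates, as OpenCV has them. Camera axes: x right, y down, z forward; pixel columns grow to the right and rows downward; lengths in m; the calibration is good to about 2 mm. The wrist camera is an equidistant fisheye: a pixel r from the principal point sees the ray r / f radians off the axis. A picture is of the moment at which its call begins.
- job.hand_in(): hands the job in, once; it reports no verdict.
Trained networks look in a picture, given as the dict that the camera call returned (one of the last four; its "shot" number tells which), for a name from the list of things; names that differ only in an ending like _2 or _b are one class to them, and where a whole thing is asked for, a point or a joint stands for the part that bears it (a point fixed in the world has none). Each returns a list of dicts, best first, with "conf" (0 to 1); they miss things now and then, are a little off and sometimes report something else, mostly with a low value. They report only what shows in the picture. A call takes as long as a camera call. They do not tell look-alikes from the thing itself.
- vision.silhouettes(picture, thing): "region" (420x560 bool, what is visible of it) and "box" ([left, top, right, bottom] in pixels, round what is visible of it).
The state is a dict: "clock": time; "joints": joint angles; "qd": joint speeds; "tau": joint torques, N m; "tool_pos": TCP position; "eef_rot": TCP orientation; "contact_force": force on the tool from outside, world axes, zero at the start; "torque": the same for the moment, N m; "width": finger opening in m.
Only numpy, scipy, OpenCV 4.12 (cv2) and the standard library are available. Lean on these libraries where they do the work, as an engineer would, in place of code of your own. Each camera call takes 0.05 s, during which the arm holds its last target.

### The job

The bioreactor's three dosing pumps need their new bottles: take the empty bottle out of the blue pump's cup and stand it in the steel wash-up tray, and stand each of the three fresh, foil-topped bottles in the cup of the pump that matches its cap colour. Keep every bottle upright, set it down fully home on the floor of its cup or tray before letting go rather than dropping it in, and leave the tube rack and beaker where they are.

Things in the scene. Friction and masses are not known exactly. Their poses are not given: they have to be found in the camera images.
- bottle_red: Fresh red-capped bottle. White round upright bottle, 56 mm wide up to 56 mm height, neck 31 mm wide; red knurled cap 36 mm wide from 80 to 106 mm height: grip it there, from above. Aluminium foil on the cap, to 122 mm. Stands on the bench in the row of three fresh bottles, nearer the robot than the pumps. About 160 g. Origin: centre of its underside; z up its axis.
- bottle_blue: Fresh blue-capped bottle. White round upright bottle, 56 mm wide up to 56 mm height, neck 31 mm wide; blue knurled cap 36 mm wide from 80 to 106 mm height: grip it there, from above. Aluminium foil on the cap, to 122 mm. Stands on the bench in the row of three fresh bottles, nearer the robot than the pumps. About 160 g. Origin: centre of its underside; z up its axis.
- bottle_yellow: Fresh yellow-capped bottle. White round upright bottle, 56 mm wide up to 56 mm height, neck 31 mm wide; yellow knurled cap 36 mm wide from 80 to 106 mm height: grip it there, from above. Aluminium foil on the cap, to 122 mm. Stands on the bench in the row of three fresh bottles, nearer the robot than the pumps. About 160 g. Origin: centre of its underside; z up its axis.
- bottle_empty: The used, empty bottle. White round upright bottle, 56 mm wide up to 56 mm height, neck 31 mm wide; blue knurled cap 36 mm wide from 80 to 106 mm height: grip it there, from above. No foil: two bare steel stubs to 120 mm. Starts in the blue pump's cup, where the fresh blue bottle must go. About 80 g. Origin: centre of its underside; z up its axis.
- pump_red: Fixed dosing pump, red cup and deck. Cup: round, open, 74 mm inside at the floor, 82 mm at the rim; floor 8 mm, rim 24 mm above the bench. Origin: cup's centre at bench level. +x points from the cup to the white housing, 51 to 149 mm away, 90 mm wide, 79 mm high, with a black roller head on top to 98 mm.
- pump_blue: Fixed dosing pump, blue cup and deck. Cup: round, open, 74 mm inside at the floor, 82 mm at the rim; floor 8 mm, rim 24 mm above the bench. Origin: cup's centre at bench level. +x points from the cup to the white housing, 51 to 149 mm away, 90 mm wide, 79 mm high, with a black roller head on top to 98 mm. Holds the empty bottle at first.
- pump_yellow: Fixed dosing pump, yellow cup and deck. Cup: round, open, 74 mm inside at the floor, 82 mm at the rim; floor 8 mm, rim 24 mm above the bench. Origin: cup's centre at bench level. +x points from the cup to the white housing, 51 to 149 mm away, 90 mm wide, 79 mm high, with a black roller head on top to 98 mm.
- wash_tray: The fixed wash-up tray: an open square steel tray, empty at the start, 160 mm outside, 5 mm walls (150 mm clear inside), walls 45 mm high, floor 5 mm above the bench, to the left or to the right of the fresh bottles. Origin: centre of its underside; x and y along its sides.
- tube_rack: Bystander: a grey rack of capped sample tubes, 100 x 150 mm, 85 mm high, on the bench on the other side from the wash-up tray. Origin: centre of its underside. Leave alone.
- beaker: Bystander: an empty glass beaker, 68 mm across, 85 mm high, at the far left of the bench. Origin: centre of its underside. Leave alone.
Mind the look-alikes: they are no part of the job. What is shaped like the pump_red but purple is not meant.

How it is judged:
By the outcome, as a careful person would: the job done as asked, in the order asked, and still so for the second after the job is handed in, with the robot touching nothing.
It also fails if it takes over 102 s, if anything falls off the work surface, if the arm or the gripper's body presses on something with over 40 N, if the wrist force passes 120 N, or if a joint passes its speed limit or range.

## Working session

There is one attempt and no reset: what is moved stays moved. The work goes in short steps, Python scripts to look and compute and a tool call to move; the robot and the scene stay as the last step left them, time stands still between calls to the robot, and variables do not carry over. Pictures are saved under pics/ and viewed, and the job is handed in when it is done.

Besides the shell and the picture viewer there is one more tool, called after "Call:" as name(argument=value, ...) on one line, values as JSON. apply_moves: Moves the arm, as the interface text tells. Its arguments: {"type":"object","properties":{"moves":{"type":"string"},"newtons":{"type":"number"}},"required":["moves"]}

```bash
mkdir -p pics
cat > h.py <<'E'
import numpy as np,cv2
from bench import env,vision,job
def save(p,n): cv2.imwrite('pics/'+n,cv2.cvtColor(p['pixels'],cv2.COLOR_RGB2BGR))
def world(p,u,v,z=None):
    K=p['camera_matrix'];R=cv2.Rodrigues(np.array(p['rvec'],float))[0];t=np.array(p['tvec'],float).ravel()
    u=np.atleast_1d(u).astype(float);v=np.atleast_1d(v).astype(float)
    d=p['z_map'][v.astype(int),u.astype(int)] if z is None else z
    c=np.stack([(u-K[0,2])/K[0,0]*d,(v-K[1,2])/K[1,1]*d,d*np.ones_like(u)],1)
    return (c-t)@R
def cloud(p):
    v,u=np.mgrid[0:420,0:560];w=world(p,u.ravel(),v.ravel()).reshape(420,560,3);w[p['z_map']==0]=np.nan;return w
E
python3 - <<'E'
from h import *
print(env.read_state())
for n in('top','scene'):
    p=vision.read_camera(n);save(p,n+'0.png');np.savez(n+'0.npz',**{k:p[k] for k in('pixels','z_map','camera_matrix','rvec','tvec')})
    for t in 'bottle_red bottle_blue bottle_yellow bottle_empty pump_red pump_blue pump_yellow wash_tray tube_rack beaker'.split():
        print(n,t,[(round(r['conf'],2),[int(x) for x in r['box']]) for r in vision.silhouettes(p,t)])
E
```

```text
{'clock': 0.0, 'joints': array([-1.28970994e+00,  3.08997895e-01,  1.63517996e+00,  2.23226310e-05,
        1.19964357e+00, -6.96802172e-02]), 'qd': array([-0.00110501, -0.00027575,  0.00107005,  0.00016375, -0.0013701 ,
        0.0012536 ]), 'tau': array([-7.68546361e-04, -4.15256274e+01, -2.76663530e+01, -2.40149166e-04,
        1.02271870e-02, -2.41903734e-06]), 'tool_pos': array([ 0.21453787, -0.58620095,  0.24105457]), 'eef_rot': array([-1.35351313,  0.94827421, -0.94543078]), 'contact_force': array([ 0.90709279,  0.51067455, -0.7394463 ]), 'torque': array([ 0.01556221, -0.00326208, -0.01582597]), 'width': 0.08547517890121349}
top bottle_red [(0.7, [280, 196, 296, 214]), (0.23, [285, 118, 312, 174]), (0.21, [134, 135, 154, 157])]
top bottle_blue [(0.73, [209, 194, 226, 208])]
top bottle_yellow [(0.65, [250, 195, 259, 208])]
top bottle_empty [(0.65, [186, 147, 204, 168])]
top pump_red [(0.95, [285, 116, 314, 175]), (0.79, [339, 103, 383, 167]), (0.71, [384, 162, 420, 220]), (0.66, [341, 241, 376, 301])]
top pump_blue []
top pump_yellow [(0.83, [237, 127, 263, 184]), (0.35, [135, 183, 181, 223])]
top wash_tray [(0.84, [312, 175, 369, 229])]
top tube_rack [(0.72, [134, 185, 183, 219])]
top beaker [(0.72, [134, 137, 155, 158])]
scene bottle_red [(0.75, [247, 173, 267, 216])]
scene bottle_blue [(0.93, [311, 211, 331, 253]), (0.29, [281, 196, 296, 233])]
scene bottle_yellow [(0.91, [279, 194, 298, 234])]
scene bottle_empty [(0.76, [300, 259, 324, 303]), (0.49, [208, 235, 288, 290])]
scene pump_red [(0.91, [155, 211, 230, 267]), (0.85, [101, 190, 164, 238]), (0.6, [220, 130, 272, 167])]
scene pump_blue [(0.91, [252, 274, 339, 340])]
scene pump_yellow [(0.85, [208, 232, 285, 289])]
scene wash_tray [(0.77, [176, 158, 251, 210])]
scene tube_rack [(0.56, [355, 246, 429, 310])]
scene beaker [(0.57, [352, 311, 387, 357])]
```

Run:
```python
import cv2
a=cv2.imread('pics/top0.png')[85:315,120:440];cv2.imwrite('pics/top0c.png',cv2.resize(a,None,fx=2.5,fy=2.5,interpolation=cv2.INTER_CUBIC))
a=cv2.imread('pics/scene0.png');cv2.imwrite('pics/scene0c.png',cv2.resize(a[120:370,80:440],None,fx=2.2,fy=2.2,interpolation=cv2.INTER_CUBIC))
```

```text
(no output)
```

View pics/top0c.png

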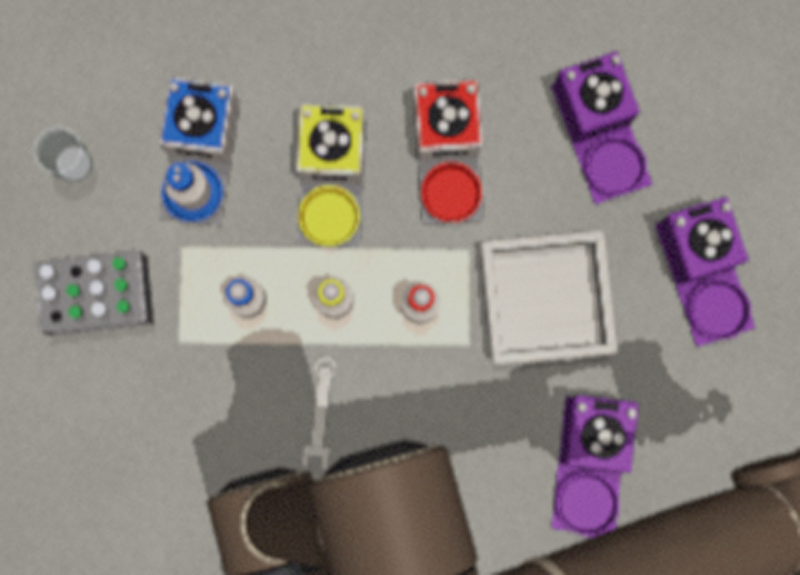

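View pics/scene0c.png

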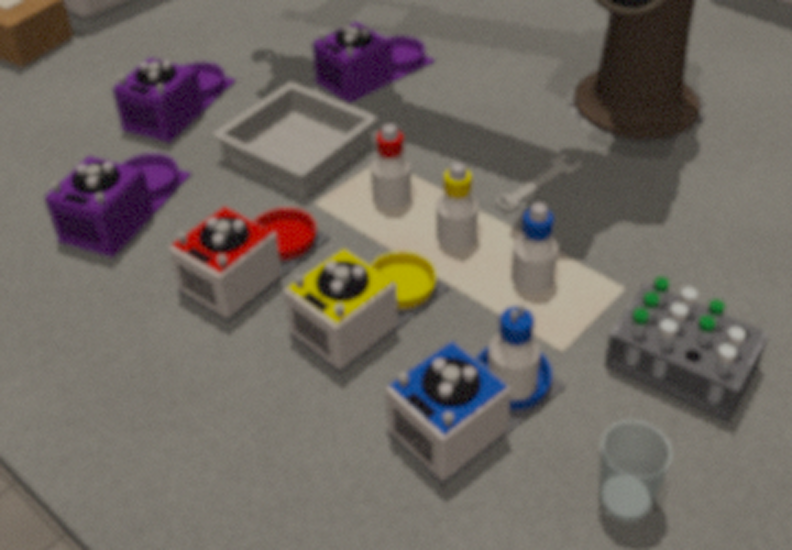

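Run:
```python
from h import *
for n in('top','scene'):
    p=dict(np.load(n+'0.npz'));w=cloud(p)
    px=p['pixels'];hsv=cv2.cvtColor(px,cv2.COLOR_RGB2HSV).astype(int);H,S,V=hsv[...,0],hsv[...,1],hsv[...,2]
    R=cv2.Rodrigues(np.array(p['rvec'],float))[0];print(n,'cam',-R.T@p['tvec'].ravel(),'axis',R[2],p['camera_matrix'][0,0])
    b=np.abs(w[...,2])<0.004
    print('bench z',np.nanmedian(w[...,2]))
    for c,m in dict(red=((H<6)|(H>174)),yellow=((H>22)&(H<33)),blue=((H>98)&(H<118))).items():
        m=(m&(S>120)&(V>60)).astype(np.uint8)
        k,L,st,ce=cv2.connectedComponentsWithStats(m)
        for i in range(1,k):
            if st[i,4]<15: continue
            q=w[L==i];q=q[~np.isnan(q[:,0])]
            if len(q)<5: continue
            lo,hi=np.percentile(q,[2,98],axis=0)
            print(n,c,st[i,4],'px',ce[i].round(0),'mean',q.mean(0).round(3),'x %.3f %.3f y %.3f %.3f z %.3f %.3f'%(lo[0],hi[0],lo[1],hi[1],lo[2],hi[2]))
```

```text
top cam [ 0.25879826 -0.09556058  1.61258139] axis [ 0.10620798 -0.01060567 -0.99428738] 445.5795090375591
bench z 0.0007998967295979843
top red 328 px [299. 131.] mean [ 0.692 -0.174  0.081] x 0.652 0.735 y -0.214 -0.133 z 0.072 0.090
top red 464 px [300. 161.] mean [ 0.598 -0.183  0.012] x 0.556 0.635 y -0.222 -0.142 z 0.001 0.028
top red 39 px [287. 204.] mean [ 0.43  -0.135  0.104] x 0.416 0.447 y -0.151 -0.121 z 0.073 0.114
top yellow 308 px [251. 141.] mean [ 0.656 -0.008  0.08 ] x 0.618 0.698 y -0.048 0.032 z 0.072 0.089
top yellow 452 px [251. 171.] mean [ 0.561 -0.004  0.012] x 0.521 0.599 y -0.045 0.034 z 0.002 0.028
top yellow 33 px [252. 202.] mean [ 0.434 -0.014  0.106] x 0.422 0.453 y -0.029 0.002 z 0.098 0.110
top blue 285 px [198. 131.] mean [0.688 0.182 0.081] x 0.648 0.732 y 0.142 0.222 z 0.072 0.089
top blue 66 px [192. 155.] mean [0.593 0.193 0.114] x 0.579 0.611 y 0.178 0.209 z 0.105 0.120
top blue 169 px [199. 164.] mean [0.583 0.185 0.014] x 0.552 0.630 y 0.151 0.233 z 0.002 0.027
top blue 23 px [217. 203.] mean [0.43  0.105 0.104] x 0.421 0.446 y 0.094 0.125 z
[... 553 characters left out ...]

scene yellow 109 px [288. 204.] mean [ 0.447 -0.009  0.096] x 0.426 0.459 y -0.031 0.003 z 0.082 0.108
scene yellow 986 px [250. 248.] mean [ 0.607 -0.004  0.046] x 0.522 0.703 y -0.048 0.035 z 0.005 0.085
scene blue 670 px [311.  29.] mean [-1.42  -1.323 -0.113] x -1.579 -1.340 y -1.420 -1.265 z -0.191 -0.068
scene blue 108 px [324. 223.] mean [0.448 0.117 0.096] x 0.430 0.458 y 0.097 0.128 z 0.083 0.106
scene blue 154 px [314. 269.] mean [0.605 0.201 0.108] x 0.588 0.615 y 0.185 0.213 z 0.092 0.116
scene blue 564 px [285. 295.] mean [0.691 0.184 0.078] x 0.601 0.737 y 0.142 0.222 z 0.020 0.086
scene blue 128 px [324. 296.] mean [0.589 0.225 0.014] x 0.558 0.626 y 0.209 0.236 z 0.004 0.025
```

Run:
```python
from h import *
from scipy.optimize import least_squares
from scipy.spatial.transform import Rotation as Ro
s=env.read_state();print('R',Ro.from_rotvec(s['eef_rot']).as_matrix().round(3).tolist())
P={n:dict(np.load(n+'0.npz')) for n in('top','scene')}
def proj(p,X): return cv2.projectPoints(np.array(X,float),p['rvec'],p['tvec'],p['camera_matrix'],None)[0][:,0]
def ray(p,u,v,z):
    K=p['camera_matrix'];R=cv2.Rodrigues(p['rvec'])[0];c=-R.T@p['tvec'].ravel()
    d=R.T@np.array([(u-K[0,2])/K[0,0],(v-K[1,2])/K[1,1],1]);return c+d*(z-c[2])/d[2]
# silhouette match: cylinder hull area-render vs colour mask (IoU)
S=8
def render(p,x,y,z0,z1,r):
    a=np.linspace(0,2*np.pi,60,endpoint=False)
    X=np.vstack([np.c_[x+r*np.cos(a),y+r*np.sin(a),np.full(60,z)] for z in(z0,z1)])
    h=cv2.convexHull(proj(p,X).astype(np.float32));m=np.zeros((420,560),np.uint8)
    cv2.fillPoly(m,[np.round(h*16).astype(np.int32)],255,cv2.LINE_AA,4);return m/255.
from scipy.optimize import minimize
def hue(p,c):
    h=cv2.cvtColor(p['pixels'],cv2.COLOR_RGB2HSV).astype(int);H=h[...,0]
    m=dict(red=((H<8)|(H>172)),yellow=((H>20)&(H<35)),blue=((H>96)&(H<120)))[c]
    return (m&(h[...,1]>90)&(h[...,2]>50)).astype(float)
items={'red':('red',.437,-.137,.08,.106,.018),'yellow':('yellow',.44,-.014,.08,.106,.018),'blue':('blue',.44,.112,.08,.106,.018),'empty':('blue',.6,.195,.088,.114,.018),
 'cupred':('red',.5955,-.182,.006,.024,.0425),'cupyel':('yellow',.56,-.0055,.006,.024,.0425),'cupblue':('blue',.591,.192,.006,.024,.0425)}
for k,(c,x,y,z0,z1,r) in items.items():
    for n,p in P.items():
        m=hue(p,c);w=cloud(p);near=(np.hypot(w[...,0]-x,w[...,1]-y)<(r+.012))&(w[...,2]>z0-.012)&(w[...,2]<z1+.022)
        if k[:3]!='cup':
            m=m*near
            top=cv2.dilate(render(p,x,y,z1,z1+.016,.013).astype(np.float32),np.ones((1,1)))
        else: m=m*near
        u,v=np.nonzero(m)[::-1]
        def cost(q):
            d=render(p,*q,z0,z1,r);t=0
            if k[:3]!='cup':
                d=np.maximum(0,d-render(p,*q,z1,z1+.016,.011)*0.9)
            return ((d-m)**2).sum()
        best=min(((cost((x+i*.002,y+j*.002)),x+i*.002,y+j*.002) for i in range(-8,9) for j in range(-8,9)))
        f=minimize(cost,best[1:],method='Nelder-Mead',options=dict(initial_simplex=np.array([best[1:],(best[1]+.002,best[2]),(best[1],best[2]+.002)]),xatol=1e-4))
        print(k,n,f.x.round(4),round(f.fun,1),int(m.sum()))
# tray
p=P['top'];w=cloud(p)
m=(w[...,2]>.035)&(w[...,2]<.06)&(w[...,0]>.3)&(w[...,0]<.56)&(w[...,1]>-.42)&(w[...,1]<-.17)
q=w[m][:,:2].astype(np.float32);print('tray',cv2.minAreaRect(q),m.sum())
# pump yaw
for c,x,y in(('red',.69,-.174),('yellow',.656,-.008),('blue',.688,.182)):
    m=(np.hypot(w[...,0]-x,w[...,1]-y)<.09)&(w[...,2]>.06)&(w[...,2]<.11)&(w[...,0]>x-.047)
    print('house',c,cv2.minAreaRect(w[m][:,:2].astype(np.float32)))
```

```text
R [[0.344, 0.0, 0.939], [-0.939, -0.0, 0.344], [0.0, -1.0, -0.0]]
red top [ 0.4295 -0.1377] 29.4 61
red scene [ 0.4313 -0.1422] 21.5 118
yellow top [ 0.4378 -0.0148] 27.7 55
yellow scene [ 0.4379 -0.0184] 23.4 130
blue top [0.4383 0.1146] 35.1 41
blue scene [0.4341 0.108 ] 33.4 116
empty top [0.601  0.2015] 43.0 78
empty scene [0.5915 0.1916] 65.3 166
cupred top [ 0.5968 -0.1823] 10.8 486
cupred scene [ 0.5969 -0.1826] 171.0 448
cupyel top [ 0.5601 -0.0049] 12.1 484
cupyel scene [ 0.5599 -0.005 ] 191.9 521
cupblue top [0.5942 0.1948] 290.6 199
cupblue scene [0.5924 0.1942] 741.6 178
tray ((0.41278257966041565, -0.32438385486602783), (0.2352117896080017, 0.17506743967533112), 5.6644086837768555) 658
house red ((0.6953096985816956, -0.17546594142913818), (0.10097018629312515, 0.0898393914103508), 4.600837230682373)
house yellow ((0.6596440076828003, -0.009543433785438538), (0.09001801162958145, 0.09935073554515839), 88.40702819824219)
house blue ((0.6906221508979797, 0.18036450445652008), (0.09144029021263123, 0.10284722596406937), 83.76795959472656)
```

Call:
apply_moves(moves="0 0 0 0.176 85; 0 0 0 0.175 85; -48 0 23 0 85; -48 0 23 0 85; -48 0 23 0 85", newtons=40)

```text
clock: 1.72
tool_pos: [0.2843, -0.4417, 0.2423]
eef_rot: [-1.209, 1.21, -1.21]
contact_force: [0.7, -0.3, 1.0]
width: 0.0847
```

Call:
apply_moves(moves="-48 0 23 0 85; -48 0 23 0 85; -48 0 23 0 85; -48 0 23 0 85; -48 0 23 0 85")

```text
clock: 2.35
tool_pos: [0.3995, -0.2015, 0.2427]
eef_rot: [-1.209, 1.208, -1.211]
contact_force: [0.2, -0.6, -0.1]
width: 0.0853
```

Call:
apply_moves(moves="-48 0 23 0 85; -48 0 23 0 85; -48 0 23 0 85; -48 0 23 0 85; -48 0 23 0 85")

```text
clock: 2.98
tool_pos: [0.5146, 0.0387, 0.2426]
eef_rot: [-1.209, 1.208, -1.21]
contact_force: [0.0, -0.4, -0.2]
width: 0.085
```

Call:
apply_moves(moves="-52 0 26 0 85; -52 0 26 0 85; -50 0 26 0 85; 0 0 0 0 85")

```text
clock: 3.48
tool_pos: [0.5931, 0.1945, 0.242]
eef_rot: [-1.21, 1.206, -1.206]
contact_force: [0.5, -0.9, 0.3]
width: 0.085
```

Run:
```python
from h import *
print(env.read_state()['tool_pos'])
p=vision.read_camera('wrist');save(p,'w1.png');print(p['camera_matrix'],p['rvec'],p['tvec']);np.savez('w1.npz',**{k:p[k] for k in('pixels','z_map','camera_matrix','rvec','tvec')})
for t in ('bottle_empty','pump_blue'): print(t,[(r['conf'],r['box']) for r in vision.silhouettes(p,t)])
```

```text
[0.59310597 0.19453045 0.24200519]
[[325.1922621    0.         277.01453527]
 [  0.         325.1922621  205.67938283]
 [  0.           0.           1.        ]] [-2.07870031  2.0708455   0.28710774] [0.19308506 0.53602847 0.53727477]
bottle_empty []
pump_blue [(0.76, [238.4, 29.6, 346.8, 215.7])]
```

View pics/w1.png

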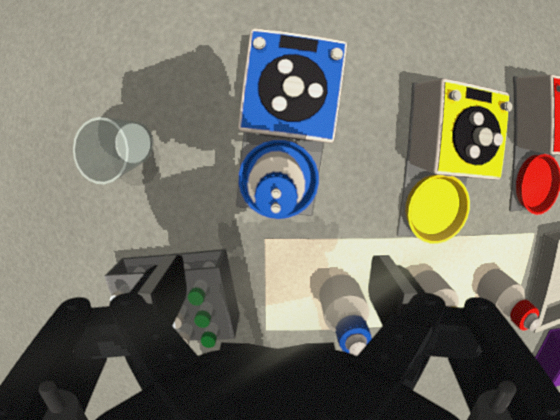

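```bash
cat >> h.py <<'E'
from scipy.optimize import minimize
def wproj(p,X): return cv2.fisheye.projectPoints(np.array(X,float).reshape(-1,1,3),np.array(p['rvec'],float),np.array(p['tvec'],float),np.array(p['camera_matrix'],float),np.zeros(4))[0][:,0]
def wray(p,uv,z):
    K=np.array(p['camera_matrix'],float);R=cv2.Rodrigues(np.array(p['rvec'],float))[0];c=-R.T@np.array(p['tvec'],float).ravel()
    q=cv2.fisheye.undistortPoints(np.array(uv,float).reshape(-1,1,2),K,np.zeros(4))[:,0]
    d=np.c_[q,np.ones(len(q))]@R
    return c+d*((z-c[2])/d[:,2])[:,None]
def wrender(p,x,y,z0,z1,r):
    a=np.linspace(0,2*np.pi,60,endpoint=False)
    X=np.vstack([np.c_[x+r*np.cos(a),y+r*np.sin(a),np.full(60,z)] for z in(z0,z1)])
    h=cv2.convexHull(wproj(p,X).astype(np.float32));m=np.zeros((420,560),np.uint8)
    cv2.fillPoly(m,[np.round(h*16).astype(np.int32)],255,cv2.LINE_AA,4);return m/255.
def hue(p,c):
    h=cv2.cvtColor(p['pixels'],cv2.COLOR_RGB2HSV).astype(int);H=h[...,0]
    m=dict(red=((H<8)|(H>172)),yellow=((H>20)&(H<35)),blue=((H>96)&(H<120)))[c]
    return (m&(h[...,1]>90)&(h[...,2]>50))
def wfit(p,c,x,y,z0,z1,r,box):
    """mask-edge fit: colour hull in box vs cylinder hull"""
    l,t,rr,b=box;m=np.zeros((420,560),np.uint8);m[t:b,l:rr]=hue(p,c)[t:b,l:rr]
    k,L,st,_=cv2.connectedComponentsWithStats(m);i=1+np.argmax(st[1:,4]);m=(L==i).astype(np.uint8)
    pts=np.argwhere(m)[:,::-1];h=cv2.convexHull(pts.astype(np.int32));M=np.zeros((420,560),np.uint8);cv2.fillPoly(M,[h],1)
    cost=lambda q:((wrender(p,*q,z0,z1,r)-M)**2).sum()
    f=minimize(cost,(x,y),method='Nelder-Mead',options=dict(initial_simplex=[(x,y),(x+.01,y),(x,y+.01)],xatol=1e-5))
    return f.x.round(4),round(f.fun,1),int(M.sum())
E
python3 - <<'E'
from h import *
p=dict(np.load('w1.npz'))
R=cv2.Rodrigues(p['rvec'])[0];print('cam',(-R.T@p['tvec'].ravel()).round(3))
print('cup blue',wfit(p,'blue',.592,.193,.008,.024,.0425,(236,142,322,220)))
print('cup yel',wfit(p,'yellow',.56,-.005,.008,.024,.0425,(400,178,475,245)))
print('cup red',wfit(p,'red',.597,-.182,.008,.024,.0425,(512,156,560,215)))
m=hue(p,'blue');
print('empty topcentre',wray(p,[(276,194),(276,195),(276,210),(276,202)],[.114,.12,.12,.12]))
cv2.imwrite('pics/w1c.png',cv2.resize(cv2.cvtColor(p['pixels'],cv2.COLOR_RGB2BGR)[130:230,220:340],None,fx=6,fy=6,interpolation=cv2.INTER_CUBIC))
E
```

```text
cam [0.661 0.195 0.372]
cup blue (array([0.5912, 0.1938]), np.float64(180.4), 5018)
cup yel (array([ 0.5573, -0.0047]), np.float64(141.4), 3523)
cup red (array([ 0.5949, -0.1816]), np.float64(64.0), 2171)
empty topcentre [[0.59811688 0.19597404 0.114     ]
 [0.59875453 0.19595147 0.12      ]
 [0.58627012 0.19591632 0.12      ]
 [0.59296724 0.19593504 0.12      ]]
```

View pics/w1c.png

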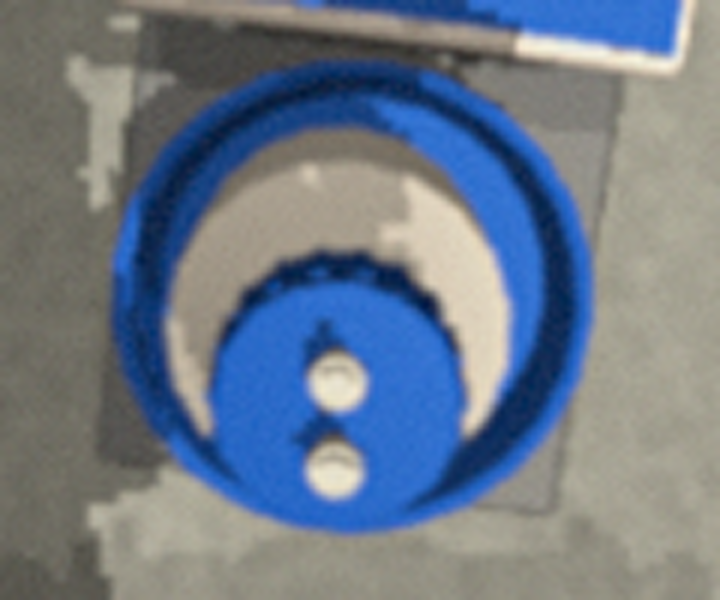

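Call:
apply_moves(moves="-1 45 1 0 85; 0 45 0 0 85; 0 40 0 0 85; 0 21 0 0 85; 0 0 0 0 85")

```text
clock: 4.25
tool_pos: [0.5915, 0.1907, 0.0899]
eef_rot: [-1.212, 1.212, -1.209]
contact_force: [-0.8, -0.1, 0.4]
width: 0.085
```

Call:
apply_moves(moves="0 0 0 0 30; 0 0 0 0 30; 0 0 0 0 30; 0 0 0 0 30; 0 0 0 0 30", newtons=40)

```text
clock: 4.88
tool_pos: [0.5943, 0.1927, 0.093]
eef_rot: [-1.206, 1.207, -1.21]
contact_force: [0.0, 2.2, 6.6]
width: 0.035
```

Run:
```python
from h import *
for i in range(2):
    s=env.read_state();print(s['tool_pos'],s['contact_force'],s['width'],s['torque'])
    p=vision.read_camera('wrist')
save(p,'w2.png')
```

```text
[0.59428214 0.19272941 0.09303452] [6.42387125e-03 2.18095703e+00 6.60281429e+00] 0.03497345124637345 [ 0.16105031  0.06017519 -0.00167314]
[0.59429248 0.19270369 0.09302542] [-0.01214683  1.67490982  6.22135757] 0.03514849668750713 [ 0.19127138  0.03867032 -0.0002277 ]
```

View pics/w2.png

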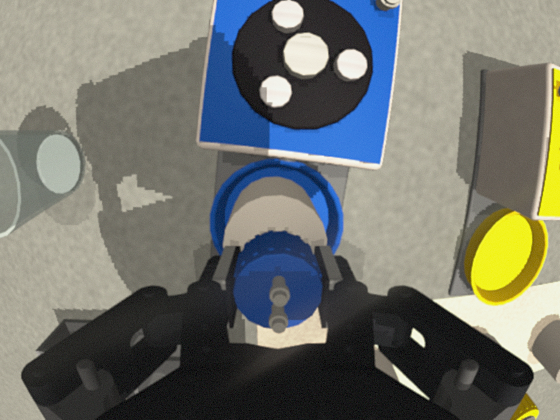

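Call:
apply_moves(moves="0 -8 0 0 30; 0 -20 0 0 30; 0 -45 0 0 30; 0 -50 0 0 30; 0 -37 0 0 30")

```text
clock: 5.6
tool_pos: [0.5936, 0.192, 0.255]
eef_rot: [-1.206, 1.207, -1.21]
contact_force: [0.2, 0.2, -0.7]
width: 0.0353
```

Run:
```python
from h import *
s=env.read_state();print(s['tool_pos'],s['contact_force'],s['width'])
p=dict(np.load('top0.npz'))
K=p['camera_matrix'];R=cv2.Rodrigues(p['rvec'])[0];c=-R.T@p['tvec'].ravel()
uv=np.array([(478,240),(606,232),(618,352),(490,363)])/2.5+[120,85]
d=np.c_[(uv-[K[0,2],K[1,2]])/K[0,0],np.ones(4)]@R
X=c+d*((.045-c[2])/d[:,2])[:,None];print(X.round(3),X.mean(0))
p=vision.read_camera('wrist');save(p,'w3.png');np.savez('w3.npz',**{k:p[k] for k in('pixels','z_map','camera_matrix','rvec','tvec')})
```

```text
[0.59358902 0.19200934 0.25497285] [ 0.17771591  0.22945788 -0.69732914] 0.03533181369159478
[[ 0.52  -0.221  0.045]
 [ 0.533 -0.404  0.045]
 [ 0.362 -0.419  0.045]
 [ 0.345 -0.238  0.045]] [ 0.44006171 -0.32079016  0.045     ]
```

View pics/w3.png

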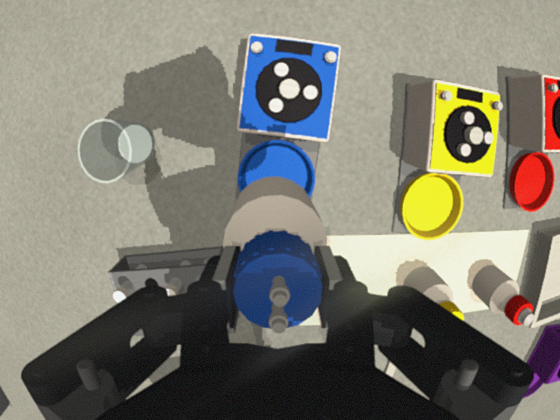

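Call:
apply_moves(moves="40 0 -12 0 30; 47 0 -14 0 30; 47 0 -14 0 30; 47 0 -14 0 30; 47 0 -14 0 30")

```text
clock: 6.28
tool_pos: [0.5241, -0.0375, 0.2518]
eef_rot: [-1.209, 1.208, -1.21]
contact_force: [-0.1, -0.6, -0.5]
width: 0.0351
```

Call:
apply_moves(moves="47 0 -14 0 30; 47 0 -14 0 30; 47 0 -14 0 30; 47 0 -14 0 30; 47 0 -14 0 30")

```text
clock: 6.9
tool_pos: [0.454, -0.2725, 0.2519]
eef_rot: [-1.209, 1.209, -1.21]
contact_force: [1.2, 0.5, -0.3]
width: 0.0347
```

Call:
apply_moves(moves="30 0 -10 0 30; 20 0 -6 0 30; 0 0 0 0 30")

```text
clock: 7.28
tool_pos: [0.4385, -0.3217, 0.2515]
eef_rot: [-1.208, 1.211, -1.211]
contact_force: [0.3, -0.2, -0.2]
width: 0.0349
```

```bash
cat > look.py <<'E'
import sys
from h import *
n,nm=sys.argv[1:3]
s=env.read_state();print(s['tool_pos'],s['contact_force'],s['width'])
p=vision.read_camera(n);save(p,nm+'.png');np.savez(nm+'.npz',**{k:p[k] for k in('pixels','z_map','camera_matrix','rvec','tvec')})
E
python3 look.py wrist w4; python3 look.py top t4
python3 - <<'E'
import cv2
a=cv2.imread('pics/t4.png')[85:315,120:440];cv2.imwrite('pics/t4c.png',cv2.resize(a,None,fx=2.5,fy=2.5,interpolation=cv2.INTER_CUBIC))
E
```

```text
[ 0.43850783 -0.32173831  0.25146298] [ 0.34164351 -0.15562917 -0.24419326] 0.034932683863826364
[ 0.43875559 -0.3207072   0.25131025] [ 0.04895449 -0.19751664 -1.23866943] 0.035170445074736205
```

View pics/w4.png

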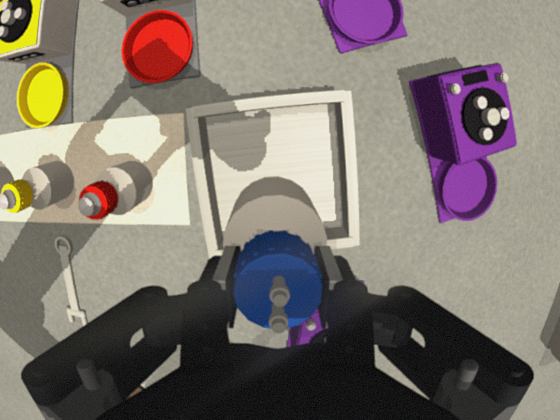

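View pics/t4c.png

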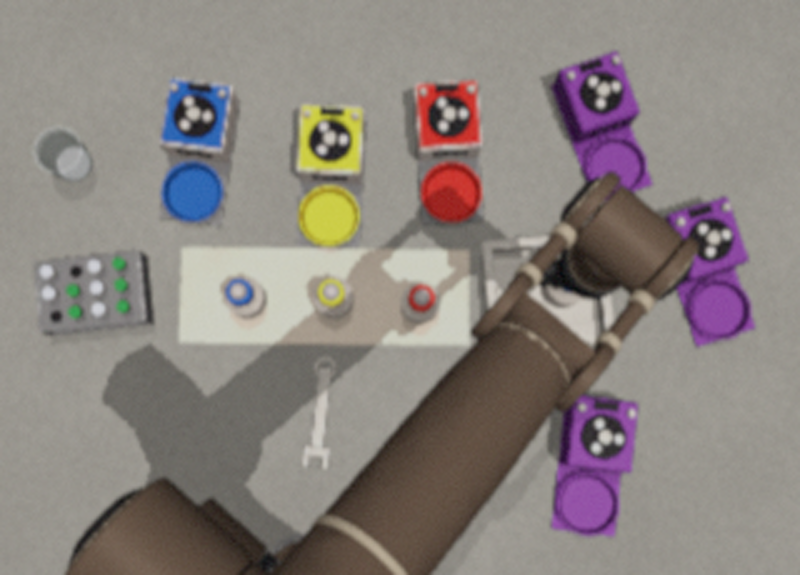

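Run:
```python
from h import *
p=dict(np.load('w4.npz'))
X=wray(p,[(187,108),(352,91),(358,245)],np.full(3,.045));print(X.round(4),(X[0]+X[2])/2,np.linalg.norm(X[0]-X[1]),np.linalg.norm(X[2]-X[1]))
print('cup red',wfit(p,'red',.597,-.182,.008,.024,.0425,(118,6,198,88)))
p=dict(np.load('w3.npz'))
print('cup blue top part',wfit(p,'blue',.592,.193,.008,.024,.0425,(236,142,322,180)))
print('cup yel',wfit(p,'yellow',.56,-.005,.008,.024,.0425,(400,170,470,240)))
```

```text
[[ 0.5177 -0.2274  0.045 ]
 [ 0.5344 -0.3991  0.045 ]
 [ 0.3644 -0.4137  0.045 ]] [ 0.44106455 -0.32054232  0.045     ] 0.17249437426294786 0.17062561885115904
cup red (array([ 0.5956, -0.1815]), np.float64(100.9), 4237)
cup blue top part (array([0.5973, 0.1937]), np.float64(2037.3), 2462)
cup yel (array([ 0.5575, -0.0049]), np.float64(79.1), 3452)
```

Call:
apply_moves(moves="0 30 1 0 30; 0 45 1 0 30; 0 45 0 0 30; 0 25 0 0 30; 0 5 0 0 30")

```text
clock: 8.0
tool_pos: [0.4399, -0.3184, 0.0992]
eef_rot: [-1.21, 1.212, -1.204]
contact_force: [0.4, 0.5, -0.4]
width: 0.0354
```

Call:
apply_moves(moves="0 3 0 0 30; 0 3 0 0 30; 0 2 0 0 30; 0 0 0 0 30")

```text
clock: 8.5
tool_pos: [0.441, -0.3212, 0.0938]
eef_rot: [-1.209, 1.209, -1.21]
contact_force: [-0.3, -0.1, -1.4]
width: 0.0352
```

Call:
apply_moves(moves="0 2 0 0 30; 0 0 0 0 30")

```text
clock: 8.75
tool_pos: [0.4407, -0.321, 0.0912]
eef_rot: [-1.209, 1.21, -1.209]
contact_force: [-0.1, -0.5, -1.7]
width: 0.0354
```

Call:
apply_moves(moves="0 1 0 0 30; 0 1 0 0 30; 0 0 0 0 30")

```text
clock: 9.12
tool_pos: [0.4412, -0.3211, 0.09]
eef_rot: [-1.209, 1.209, -1.21]
contact_force: [0.1, 1.5, 5.4]
width: 0.0345
```

Call:
apply_moves(moves="0 0 0 0 42; 0 0 0 0 55; 0 0 0 0 85; 0 0 0 0 85")

```text
clock: 9.62
tool_pos: [0.4408, -0.321, 0.0891]
eef_rot: [-1.209, 1.209, -1.209]
contact_force: [-0.7, 0.1, -0.2]
width: 0.0853
```

Call:
apply_moves(moves="0 -20 0 0 85; 0 -45 0 0 85; 0 -45 0 0 85; 0 -45 0 0 85; 0 0 0 0 85")

```text
clock: 10.25
tool_pos: [0.4433, -0.3231, 0.2493]
eef_rot: [-1.208, 1.201, -1.218]
contact_force: [-0.6, 0.2, -0.4]
width: 0.0847
```

```bash
python3 look.py wrist w5
```

```text
[ 0.44332612 -0.32314591  0.249283  ] [-0.61180547  0.2458635  -0.37208396] 0.084747982738233
```

View pics/w5.png

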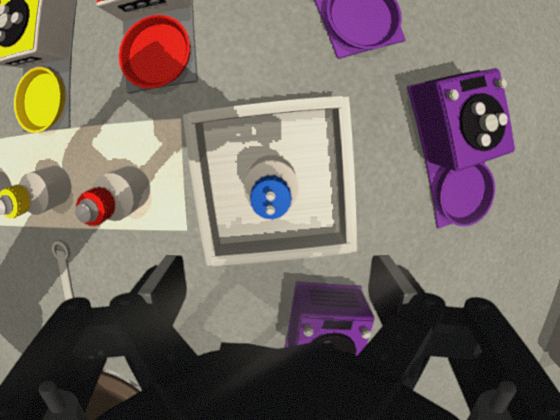

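Call:
apply_moves(moves="-46 0 -2 0 85; -46 0 -2 0 85; -46 0 -2 0 85; -44 0 -2 0 85; 0 0 0 0 85")

```text
clock: 10.92
tool_pos: [0.4311, -0.1361, 0.2422]
eef_rot: [-1.212, 1.21, -1.203]
contact_force: [0.3, -0.2, -0.1]
width: 0.0849
```

```bash
python3 look.py wrist w6
```

```text
[ 0.43109988 -0.13613874  0.24217203] [ 0.26624728 -0.15795143 -0.0995691 ] 0.08491871947564432
```

View pics/w6.png

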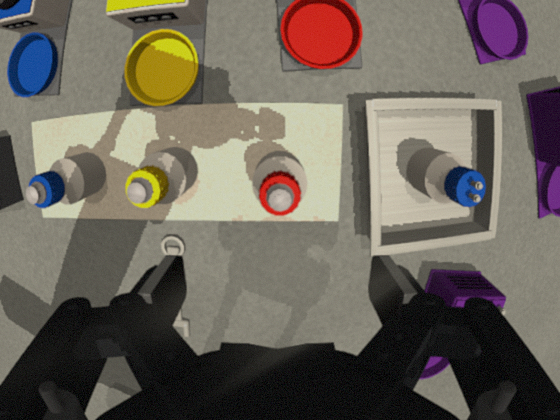

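```bash
cat > caps.py <<'E'
import sys
from h import *
p=dict(np.load(sys.argv[1]))
for a in sys.argv[2:]:
    c,x,y,l,t,r,b=a.split(',')
    box=[int(v) for v in(l,t,r,b)];x=float(x);y=float(y)
    z0,z1,rr=(.08,.106,.018) if not c.startswith('c') else (.008,.024,.0425)
    print(a,wfit(p,c.lstrip('c'),x,y,z0,z1,rr,box))
E
python3 caps.py w6.npz red,.435,-.139,255,165,305,220 yellow,.438,-.015,120,160,172,212 blue,.436,.112,20,165,70,212 cred,.596,-.182,275,0,365,70 cyellow,.56,-.005,120,28,202,108 cblue,.592,.194,5,30,60,100
```

```text
red,.435,-.139,255,165,305,220 (array([ 0.4319, -0.1374]), np.float64(103.9), 1514)
yellow,.438,-.015,120,160,172,212 (array([ 0.4382, -0.0146]), np.float64(81.2), 1480)
blue,.436,.112,20,165,70,212 (array([0.4368, 0.1126]), np.float64(175.9), 982)
cred,.596,-.182,275,0,365,70 (array([ 0.595 , -0.1835]), np.float64(165.5), 4799)
cyellow,.56,-.005,120,28,202,108 (array([ 0.5587, -0.004 ]), np.float64(121.5), 4633)
cblue,.592,.194,5,30,60,100 (array([0.5916, 0.1939]), np.float64(66.6), 2552)
```

Call:
apply_moves(moves="1 45 1 0 85; 0 45 0 0 85; 0 45 0 0 85; 0 22 0 0 85; 0 0 0 0 85")

```text
clock: 11.6
tool_pos: [0.4315, -0.1401, 0.0846]
eef_rot: [-1.211, 1.216, -1.206]
contact_force: [0.7, -0.3, -0.8]
width: 0.0849
```

Call:
apply_moves(moves="0 0 0 0 85; 0 0 0 0 30; 0 0 0 0 30; 0 0 0 0 30; 0 0 0 0 30")

```text
clock: 12.22
tool_pos: [0.4345, -0.14, 0.0881]
eef_rot: [-1.208, 1.208, -1.21]
contact_force: [-1.0, 1.1, 5.5]
width: 0.0348
```

Call:
apply_moves(moves="0 -10 0 0 30; 0 -30 0 0 30; 0 -50 0 0 30; 0 -50 0 0 30; 0 -20 0 0 30")

```text
clock: 12.85
tool_pos: [0.4352, -0.1407, 0.2509]
eef_rot: [-1.207, 1.204, -1.214]
contact_force: [1.2, 0.0, -2.4]
width: 0.035
```

Call:
apply_moves(moves="8 0 30 0 30; 12 0 45 0 30; 12 0 45 0 30; 10 0 41 0 30; 0 0 0 0 30")

```text
clock: 13.48
tool_pos: [0.5966, -0.1827, 0.2463]
eef_rot: [-1.21, 1.209, -1.209]
contact_force: [-1.2, 0.1, -1.7]
width: 0.0349
```

Call:
apply_moves(moves="0 0 0 0 30; 0 0 0 0 30")

```text
clock: 13.72
tool_pos: [0.5935, -0.1816, 0.247]
eef_rot: [-1.21, 1.211, -1.208]
contact_force: [0.4, 0.4, -2.3]
width: 0.0348
```

```bash
python3 look.py wrist w7
```

```text
[ 0.59348511 -0.1816386   0.24702832] [ 0.35497083  0.3823669  -2.28453785] 0.034836708373480345
```

View pics/w7.png

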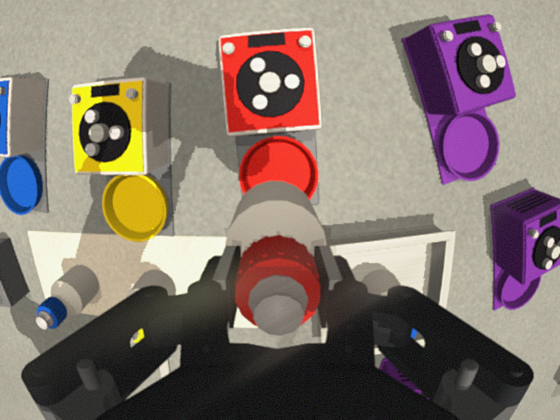

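Call:
apply_moves(moves="0 25 2 0 30; 0 40 0 0 30; 0 40 0 0 30; 0 20 0 0 30; 0 5 0 0 30")

```text
clock: 14.4
tool_pos: [0.5958, -0.1817, 0.1162]
eef_rot: [-1.21, 1.211, -1.208]
contact_force: [-0.1, 0.1, -1.3]
width: 0.0346
```

Call:
apply_moves(moves="0 4 0 0 30; 0 4 0 0 30; 0 4 0 0 30; 0 3 0 0 30; 0 0 0 0 30")

```text
clock: 15.02
tool_pos: [0.5966, -0.1819, 0.102]
eef_rot: [-1.209, 1.21, -1.209]
contact_force: [0.2, -0.0, -2.0]
width: 0.0349
```

Call:
apply_moves(moves="0 2 0 0 30; 0 2 0 0 30; 0 0 0 0 30; 0 0 0 0 30")

```text
clock: 15.52
tool_pos: [0.5969, -0.182, 0.0983]
eef_rot: [-1.209, 1.209, -1.209]
contact_force: [-0.2, 1.2, -2.5]
width: 0.035
```

Call:
apply_moves(moves="0 1 0 0 30; 0 1 0 0 30; 0 0 0 0 30")

```text
clock: 15.9
tool_pos: [0.5969, -0.182, 0.0963]
eef_rot: [-1.209, 1.209, -1.209]
contact_force: [0.1, -0.1, -1.2]
width: 0.035
```

Call:
apply_moves(moves="0 1 0 0 30; 0 0 0 0 30")

```text
clock: 16.15
tool_pos: [0.5973, -0.182, 0.0962]
eef_rot: [-1.209, 1.209, -1.21]
contact_force: [-0.9, 0.8, 4.4]
width: 0.0349
```

```bash
python3 look.py wrist w8
```

```text
[ 0.597331   -0.18204323  0.09622208] [-0.86809856  0.79969625  4.37149395] 0.03490614935173121
```

View pics/w8.png

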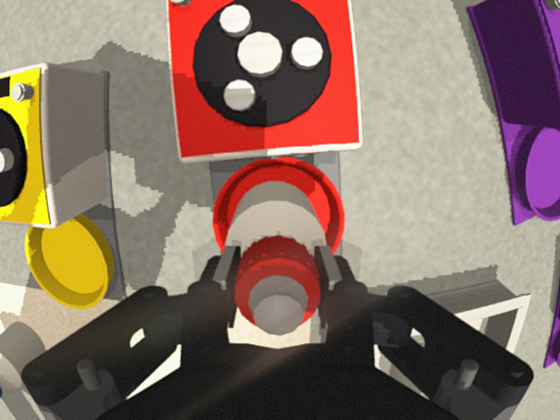

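Call:
apply_moves(moves="0 0 0 0 42; 0 0 0 0 55; 0 0 0 0 85; 0 0 0 0 85")

```text
clock: 16.7
tool_pos: [0.5967, -0.1821, 0.095]
eef_rot: [-1.209, 1.21, -1.209]
contact_force: [0.4, 0.3, 1.4]
width: 0.0847
```

Call:
apply_moves(moves="0 -20 0 0 85; 0 -45 0 0 85; 0 -45 0 0 85; 0 -40 0 0 85; 0 0 0 0 85")

```text
clock: 17.32
tool_pos: [0.6001, -0.1833, 0.2523]
eef_rot: [-1.204, 1.199, -1.218]
contact_force: [-1.2, 0.3, -0.4]
width: 0.085
```

```bash
python3 look.py wrist w9
```

```text
[ 0.60010797 -0.18326869  0.25225315] [-1.15945223  0.34755351 -0.36703733] 0.08501482535232106
```

View pics/w9.png

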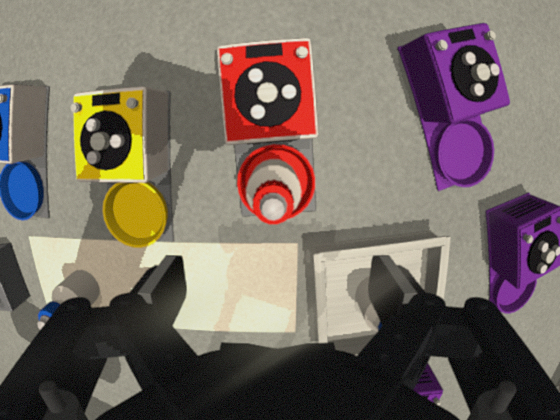

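Call:
apply_moves(moves="-45 0 -25 0 85; -50 0 -27 0 85; -50 0 -27 0 85; -50 0 -27 0 85; -50 0 -27 0 85")

```text
clock: 18.0
tool_pos: [0.4617, 0.0643, 0.2441]
eef_rot: [-1.21, 1.212, -1.209]
contact_force: [0.2, 0.5, 0.5]
width: 0.0849
```

Call:
apply_moves(moves="-49 0 -27 0 85; 0 0 0 0 85; 0 0 0 0 85")

```text
clock: 18.38
tool_pos: [0.4365, 0.1117, 0.2447]
eef_rot: [-1.211, 1.209, -1.209]
contact_force: [-0.1, 0.5, -0.5]
width: 0.0851
```

```bash
python3 look.py wrist w10
```

```text
[0.43654915 0.11174441 0.24466722] [-0.14136177  0.46982099 -0.50109785] 0.08507073777860923
```

View pics/w10.png

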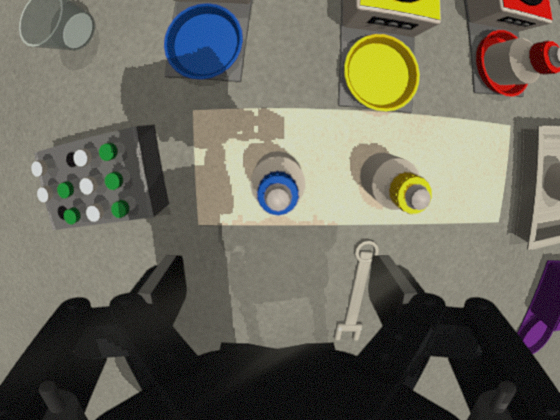

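```bash
python3 caps.py w10.npz blue,.436,.112,250,168,305,222 yellow,.438,-.015,385,165,440,215  cyellow,.56,-.005,340,30,425,115 cblue,.592,.194,160,0,248,82
```

```text
blue,.436,.112,250,168,305,222 (array([0.4379, 0.1117]), np.float64(158.3), 1426)
yellow,.438,-.015,385,165,440,215 (array([ 0.4382, -0.0131]), np.float64(109.8), 1400)
cyellow,.56,-.005,340,30,425,115 (array([ 0.5587, -0.0053]), np.float64(141.9), 4727)
cblue,.592,.194,160,0,248,82 (array([0.5925, 0.1941]), np.float64(107.8), 4771)
```

Call:
apply_moves(moves="0 45 1 0 85; 0 45 0 0 85; 0 45 0 0 85; 0 23 0 0 85; 0 0 0 0 85")

```text
clock: 19.05
tool_pos: [0.4364, 0.1103, 0.0851]
eef_rot: [-1.213, 1.215, -1.209]
contact_force: [-0.1, -0.1, -0.7]
width: 0.085
```

Call:
apply_moves(moves="0 0 0 0 85; 0 0 0 0 30; 0 0 0 0 30; 0 0 0 0 30; 0 0 0 0 30")

```text
clock: 19.68
tool_pos: [0.4386, 0.112, 0.0882]
eef_rot: [-1.208, 1.208, -1.21]
contact_force: [-1.0, -1.1, 5.2]
width: 0.0346
```

Call:
apply_moves(moves="0 -10 0 0 30; 0 -30 0 0 30; 0 -50 0 0 30; 0 -50 0 0 30; 0 -20 0 0 30")

```text
clock: 20.3
tool_pos: [0.4393, 0.1124, 0.2508]
eef_rot: [-1.204, 1.206, -1.211]
contact_force: [-0.4, 0.1, -1.5]
width: 0.035
```

Call:
apply_moves(moves="-16 0 30 0 30; -22 0 42 0 30; -22 0 42 0 30; -22 0 41 0 30; 0 0 0 0 30")

```text
clock: 20.92
tool_pos: [0.5946, 0.1953, 0.2461]
eef_rot: [-1.21, 1.209, -1.208]
contact_force: [-0.5, -0.5, -2.3]
width: 0.0346
```

Call:
apply_moves(moves="0 0 0 0 30; 0 0 0 0 30")

```text
clock: 21.18
tool_pos: [0.5917, 0.1935, 0.2471]
eef_rot: [-1.21, 1.21, -1.209]
contact_force: [-0.7, 0.2, -1.7]
width: 0.0345
```

Call:
apply_moves(moves="0 25 1 0 30; 0 40 0 0 30; 0 40 0 0 30; 0 20 0 0 30; 0 5 0 0 30")

```text
clock: 21.8
tool_pos: [0.5928, 0.1935, 0.1163]
eef_rot: [-1.211, 1.211, -1.209]
contact_force: [0.6, -0.0, -1.1]
width: 0.0346
```

Call:
apply_moves(moves="0 4 0 0 30; 0 4 0 0 30; 0 4 0 0 30; 0 3 0 0 30; 0 0 0 0 30")

```text
clock: 22.42
tool_pos: [0.5937, 0.1939, 0.102]
eef_rot: [-1.21, 1.21, -1.209]
contact_force: [0.2, -0.5, -2.3]
width: 0.0347
```

Call:
apply_moves(moves="0 2 0 0 30; 0 2 0 0 30; 0 0 0 0 30")

```text
clock: 22.8
tool_pos: [0.5937, 0.1939, 0.098]
eef_rot: [-1.21, 1.21, -1.209]
contact_force: [1.1, 0.0, -2.0]
width: 0.0347
```

Call:
apply_moves(moves="0 1 0 0 30; 0 1 0 0 30; 0 0 0 0 30")

```text
clock: 23.18
tool_pos: [0.594, 0.194, 0.0963]
eef_rot: [-1.209, 1.209, -1.209]
contact_force: [0.2, -1.1, -1.6]
width: 0.0349
```

Call:
apply_moves(moves="0 1 0 0 30; 0 0 0 0 30")

```text
clock: 23.42
tool_pos: [0.5944, 0.194, 0.0963]
eef_rot: [-1.208, 1.209, -1.21]
contact_force: [-2.4, 0.3, 4.8]
width: 0.0351
```

Call:
apply_moves(moves="0 0 0 0 42; 0 0 0 0 55; 0 0 0 0 85; 0 0 0 0 85")

```text
clock: 23.92
tool_pos: [0.5938, 0.194, 0.0951]
eef_rot: [-1.209, 1.209, -1.209]
contact_force: [0.4, 0.3, -0.2]
width: 0.0847
```

Call:
apply_moves(moves="0 -20 0 0 85; 0 -45 0 0 85; 0 -45 0 0 85; 0 -40 0 0 85; 0 0 0 0 85")

```text
clock: 24.55
tool_pos: [0.5973, 0.1949, 0.2522]
eef_rot: [-1.199, 1.202, -1.213]
contact_force: [0.3, -1.2, 0.5]
width: 0.0849
```

```bash
python3 look.py wrist w11
```

```text
[0.59727484 0.19486468 0.25221474] [ 0.31937515 -1.2390678   0.46338966] 0.08488249883986723
```

View pics/w11.png

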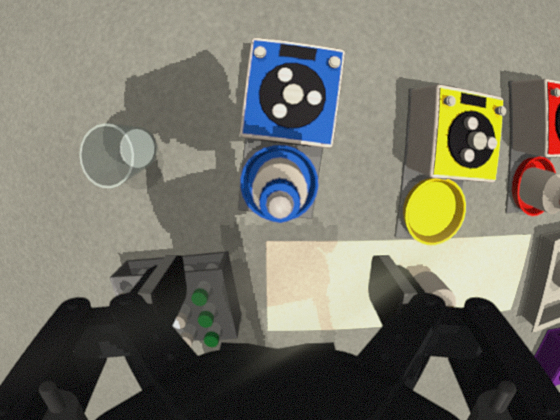

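Call:
apply_moves(moves="37 0 -28 0 85; 43 0 -32 0 85; 43 0 -32 0 85; 43 0 -32 0 85; 41 0 -31 0 85")

```text
clock: 25.22
tool_pos: [0.4365, -0.0141, 0.244]
eef_rot: [-1.211, 1.211, -1.208]
contact_force: [0.3, -0.1, -0.7]
width: 0.0851
```

Call:
apply_moves(moves="0 0 0 0 85; 0 0 0 0 85; 0 0 0 0 85")

```text
clock: 25.6
tool_pos: [0.4394, -0.0122, 0.2451]
eef_rot: [-1.21, 1.209, -1.208]
contact_force: [-0.0, -0.3, -0.2]
width: 0.0847
```

```bash
python3 look.py wrist w12
```

```text
[ 0.43940836 -0.01223994  0.24509722] [-0.03459948 -0.2980738  -0.21019266] 0.08465298583145987
```

View pics/w12.png

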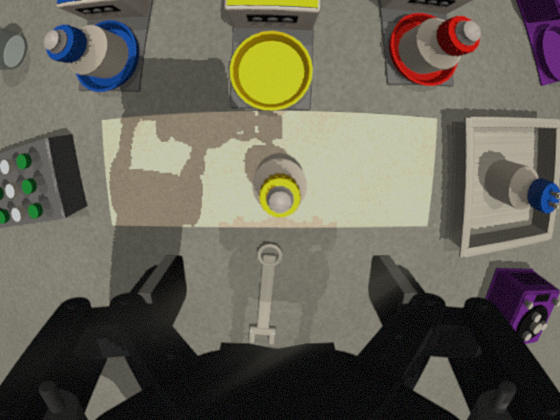

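Blue is upright in the blue cup (279,205 in w11); yellow is directly below the jaws (279,197).

Call:
apply_moves(moves="1 45 0 0 85; 0 45 0 0 85; 0 45 0 0 85; 0 23 0 0 85; 0 0 0 0 85")

```text
clock: 26.28
tool_pos: [0.4372, -0.013, 0.0852]
eef_rot: [-1.213, 1.213, -1.205]
contact_force: [-0.1, 0.6, 0.4]
width: 0.0847
```

Call:
apply_moves(moves="0 0 0 0 85; 0 0 0 0 30; 0 0 0 0 30; 0 0 0 0 30; 0 0 0 0 30")

```text
clock: 26.9
tool_pos: [0.4395, -0.0142, 0.0882]
eef_rot: [-1.208, 1.208, -1.21]
contact_force: [-1.1, -0.1, 5.9]
width: 0.0349
```

Call:
apply_moves(moves="0 -10 0 0 30; 0 -30 0 0 30; 0 -50 0 0 30; 0 -50 0 0 30; 0 -20 0 0 30")

```text
clock: 27.52
tool_pos: [0.4404, -0.0142, 0.2509]
eef_rot: [-1.205, 1.205, -1.213]
contact_force: [0.9, -0.3, -2.2]
width: 0.0347
```

Call:
apply_moves(moves="-2 0 25 0 30; -3 0 36 0 30; -4 0 36 0 30; 0 0 24 0 30; 0 0 0 0 30")

```text
clock: 28.15
tool_pos: [0.5606, -0.005, 0.2469]
eef_rot: [-1.21, 1.21, -1.209]
contact_force: [-0.3, 0.3, -2.3]
width: 0.035
```

Call:
apply_moves(moves="0 0 0 0 30; 0 0 0 0 30")

```text
clock: 28.4
tool_pos: [0.5586, -0.005, 0.247]
eef_rot: [-1.21, 1.21, -1.209]
contact_force: [0.1, 0.1, -1.3]
width: 0.035
```

Call:
apply_moves(moves="0 25 0 0 30; 0 40 0 0 30; 0 40 0 0 30; 0 20 0 0 30; 0 5 0 0 30")

```text
clock: 29.02
tool_pos: [0.5578, -0.0049, 0.1157]
eef_rot: [-1.212, 1.212, -1.207]
contact_force: [0.2, -0.1, -1.1]
width: 0.0347
```

Call:
apply_moves(moves="0 4 0 0 30; 0 4 0 0 30; 0 4 0 0 30; 0 3 0 0 30; 0 0 0 0 30")

```text
clock: 29.65
tool_pos: [0.5597, -0.005, 0.1021]
eef_rot: [-1.209, 1.21, -1.209]
contact_force: [0.5, 0.2, -1.3]
width: 0.0353
```

Call:
apply_moves(moves="0 2 0 0 30; 0 2 0 0 30; 0 0 0 0 30")

```text
clock: 30.02
tool_pos: [0.5597, -0.005, 0.0981]
eef_rot: [-1.209, 1.21, -1.209]
contact_force: [-0.3, 1.1, -1.0]
width: 0.0348
```

Call:
apply_moves(moves="0 1 0 0 30; 0 1 0 0 30; 0 0 0 0 30")

```text
clock: 30.4
tool_pos: [0.5599, -0.005, 0.0963]
eef_rot: [-1.209, 1.209, -1.209]
contact_force: [-0.5, -0.0, -0.8]
width: 0.0352
```

Call:
apply_moves(moves="0 1 0 0 30; 0 0 0 0 30")

```text
clock: 30.65
tool_pos: [0.5602, -0.0051, 0.0963]
eef_rot: [-1.209, 1.209, -1.21]
contact_force: [-2.6, 0.0, 5.2]
width: 0.035
```

Call:
apply_moves(moves="0 0 0 0 42; 0 0 0 0 55; 0 0 0 0 85; 0 0 0 0 85")

```text
clock: 31.15
tool_pos: [0.5598, -0.005, 0.0951]
eef_rot: [-1.209, 1.209, -1.209]
contact_force: [-0.2, -0.3, 0.9]
width: 0.0849
```

Call:
apply_moves(moves="0 -20 0 0 85; 0 -45 0 0 85; 0 -45 0 0 85; 0 -40 0 0 85; 0 0 0 0 85")

```text
clock: 31.78
tool_pos: [0.5629, -0.0053, 0.2499]
eef_rot: [-1.203, 1.202, -1.214]
contact_force: [0.3, 0.5, -1.1]
width: 0.0848
```

Call:
apply_moves(moves="0 0 -40 0 85; 0 0 -40 0 85; 0 0 -20 0 85; 0 0 0 0 85; 0 0 0 0 85")

```text
clock: 32.4
tool_pos: [0.4605, -0.0051, 0.245]
eef_rot: [-1.209, 1.209, -1.21]
contact_force: [0.6, 0.2, 0.2]
width: 0.0854
```

```bash
python3 look.py wrist w13; python3 look.py scene s13
python3 - <<'E'
import cv2
a=cv2.imread('pics/s13.png');cv2.imwrite('pics/s13c.png',cv2.resize(a[120:370,80:440],None,fx=2.2,fy=2.2,interpolation=cv2.INTER_CUBIC))
E
```

```text
[ 0.4604963  -0.00505142  0.24496656] [0.64786573 0.24023702 0.2489176 ] 0.08536457247762708
[ 0.46071309 -0.00506128  0.24505511] [ 0.57053791  0.09153824 -0.44258772] 0.08505276743358105
```

View pics/w13.png

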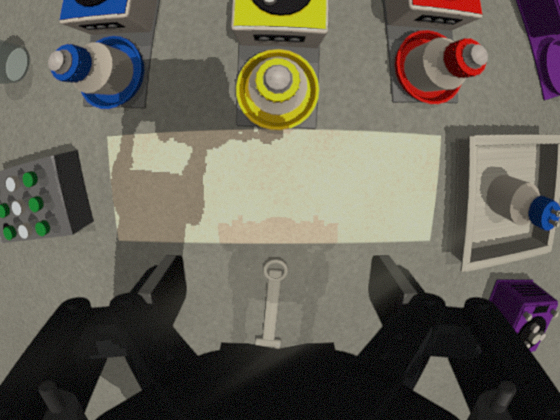

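View pics/s13c.png

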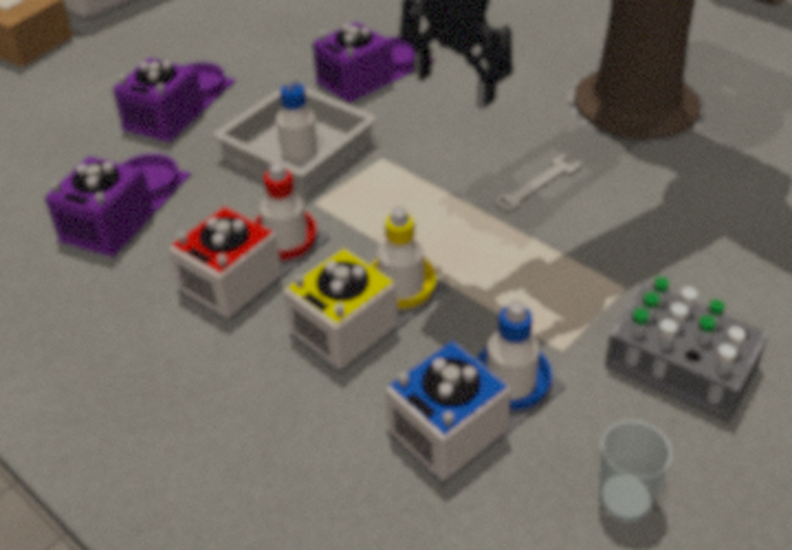

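All four bottles are standing upright in the right places, and the rack and beaker have not moved.

```bash
python3 -c "
from bench import job
print(job.hand_in())"
```

```text
the job is handed in; nothing more can be done
None
```

The job is done and handed in at about 32.5 s on the robot's clock, inside the 102 s limit. `hand_in` reports no verdict.

- **Empty bottle:** I took it out of the blue pump's cup first and stood it near the centre of the steel wash-up tray.
- **Fresh bottles:** I then stood the red, blue and yellow bottles in the cups of the matching pumps, in that order.
- **Setting down:** Each bottle was lowered in 1 mm steps until I read about 5 N of contact at the expected floor height. That was a TCP height of 96 mm in the cups and 90 mm in the tray. Only then did I open the gripper.

The last wrist and scene pictures show all four bottles upright and in place, with the gripper clear. The tube rack, the beaker and the purple look-alike pumps look unmoved.

No check failed. Two measurements disagreed with what I expected:

- The wash tray measured about 171 mm across in the pictures, against the stated 160 mm. I only used its centre.
- The cameras differed from each other by 2–5 mm on cap positions, and by about 10 mm for the empty bottle. I relied on the wrist camera for the grasps.

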